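Bring the tape roll round the bent rail to its stop

ROBOT

A 7-joint arm with a two-finger parallel gripper is mounted at the origin on the work surface. World frame = base frame: x ahead of the robot, y to its left, z up, the work surface at z = 0. Lengths are in m, angles in rad, forces in N, time in s.
With the tool pointing down it reaches from about 0.4 to 0.85 m from the base axis. Payload 4.5 kg.
Tool frame: the origin (TCP) lies midway between the tips of the shut fingers; the grasp point (between the pads) lies robot.grip_depth behind it (robot.grip_depth is the distance from the TCP to the grasp point, in m); z points along the fingers, x is the direction in which the jaws open and shut, and the axes are right-handed (so a half turn about z gives the same grasp; the last joint's range is limited). The gripper opens to 88 mm and grips with 3 to 60 N. Pads are 18 mm wide; open, the fingers measure 123 mm over their backs; the gripper's body (75 mm by 187 mm) begins 45 mm behind the grasp point.
Start: joints at [-1.256, 0.689, -0.195, 1.565, 0.157, 0.902, -0.215], TCP at [0.173, 0.601, 0.239] pointing down, gripper open.
Joint ranges: [-3.01, 3.01], [-0.46, 2.08], [-1.47, 1.51], [0.13, 2.56], [-1, 4.14], [0.04, 2.09], [-2.66, 2.66]. Speed limits (rad/s): [2.57, 2.57, 3.14, 3.14, 3.14, 3.14, 3.14].

INTERFACE

Orientations are given as a rotation vector (axis times angle).
In Python, from rig import robot, camera, finish_job gives the robot as it stands. The module is installed in compiled form; this text tells all that it offers.
- The arm moves only by the tool arm_command, never from a script. Its argument "deltas" is a list of rows, each a list of 3 entries, a list of its own where there are three numbers: the finger opening in mm, from 0 to 88.1, then the shift along the tool's x, y, z in mm, then the turn, a rotation vector about the tool's x, y, z in degrees. A call has exactly 8 rows; each row is the pose to reach, as a shift and turn from the pose commanded when the call began, along the tool's axes at that moment; what a row does not reach only later rows make up. A row lasts 1/12 s, in which the tool goes at most 41.7 mm and 7.16 degrees, less where a joint would pass 70% of its speed; a pose out of reach is approached as far as the arm can. A call with a gripper value outside its range is refused whole. The fingers move at their own pace and stop on an object; "grip_force" is the grip in N (left out, the last holds). Time passes only in rows, so rows that repeat a pose let the fingers close, or fill a call up. It gives the time, the measured TCP pose, the force and the opening at its end, in the units of the state.
- robot.sense(): the state, without advancing time (a new reading comes with each control period).
- camera(name): name is "side" or "top" or "wrist"; returns a dict with "img" (420x560x3 uint8, blue, green, red), "fx", "fy", "cx", "cy" (pixels), "world_from_camera" (4x4, takes a point from camera to world coordinates); the wrist camera has in their place "mount" (4x4, takes a point from camera to tool coordinates, whose origin is the TCP and whose axes are the tool frame's). Camera axes: x right, y up, looking along -z (the intrinsics and any distortion apply to the point x, -y, -z); pixel columns grow to the right and rows downward; lengths in m; the calibration is good to about 2 mm. A picture is of the moment at which its call begins: read the wrist's pose just before it. There is no depth.
- finish_job(): hands the job in, once; it reports no verdict.
The state is a dict: "clock": time; "q": joint angles; "qvel": joint speeds; "joint_torque": joint torques, N m; "position": TCP position; "orientation": TCP orientation; "wrist_force": force on the tool from outside, world axes, zero at the start; "wrist_torque": the same for the moment, N m; "finger_gap": opening from 0.0 (shut) to 1.0 (fully open).
Only numpy, scipy, OpenCV 4.12 (cv2) and the standard library are available. Lean on these libraries where they do the work, as an engineer would, in place of code of your own. Each camera call takes 0.05 s, during which the arm holds its last target.

TASK

On the bench stand two tape rails, one bent and one straight, each with a roll of tape hanging on its rod. Slide the roll on the bent rail along the rod, round both bends, until it hangs up against the upright wooden block at the other end, and let go of it there. Leave the roll on the straight rail where it is.

Things in the scene. Friction and masses are not known exactly. Their poses are not given: they have to be found in the camera images.
- roll: Roll of tape to slide: rigid yellow ring, 58 mm outside, 38 mm hole, 19 mm wide, about 60 g. The bent rail's rod runs through it; it hangs freely, centre 15 mm below the rod's axis, and cannot come off. Origin: ring's centre. y: the ring's axis, along the rod (x, z turn as it rolls). Can be gripped from above across its diameter, a finger on each side of the rod. Starts on the first straight.
- rail: Bent rail, fixed: plywood base 160 (x) by 320 (y) by 18 mm, 8 mm steel rod level above it. Origin: centre of base's underside, z up. Rod axis at z 115, in mm (x, y): from foot (40, 150) along -y to bend (40, 15), slanting to bend (-40, -30), then along -y to stop block (-40, -125); bends 60 degrees, rounded over 15 mm. Another roll lies flat on the base, top z 37. Roll starts at y 65 to 120.
- stop (a point): Where the bent rail's rod axis enters the face of its upright wooden stop block; axes as rail. The roll arrives moving along -y and rests against the face with its centre 9.5 mm from it (+y side). Block 36 mm wide (x), 20 mm thick (y), its top 20 mm above the rod's axis.
- spare_roll: Same-looking roll (58 mm outside, 19 mm wide) to be left alone, hanging on the straight rail: centre 15 mm below a straight level rod 115 mm above the bench, on a base 260 by 90 mm with a like wooden block at one end. Origin: ring's centre; its x axis lies along its rod.

How it is judged:
On the way:
1. the roll has come round the first bend onto the slanting stretch (x of roll in the frame of rail below 0.022 m and y of roll in the frame of rail above -0.06 m), for 0.02 s.
At the end, for the whole second after the job is handed in: The roll of the bent rail hangs at rest from the last straight of the rod, its near face within 15 mm of the stop block's face, let go, and the roll on the straight rail is within 30 mm of where it was (y of roll in the frame of stop between 0 and 0.0245 m and x of roll in the frame of stop between -0.02 and 0.02 m and z of roll in the frame of stop between -0.025 and -0.008 m and linear speed of roll below 0.03 m/s and distance of spare_roll from where it was at the start of the episode below 0.03 m); the robot touches nothing.
It fails at once if the roll on the straight rail is shifted by more than 30 mm (distance of spare_roll from where it was at the start of the episode above 0.03 m).
It also fails if it takes over 42 s, if anything falls off the work surface, if the arm or the gripper's body presses on something with over 40 N, if the wrist force passes 120 N, or if a joint passes its speed limit or range.

## Working session

There is one attempt and no reset: what is moved stays moved. The work goes in short steps, Python scripts to look and compute and a tool call to move; the robot and the scene stay as the last step left them, time stands still between calls to the robot, and variables do not carry over. Pictures are saved under pics/ and viewed, and the job is handed in when it is done.

Besides the shell and the picture viewer there is one more tool, called after ">>>" as name(argument=value, ...), one argument or row to a line, values as JSON. arm_command: Moves the arm, as the interface text tells. Its arguments: {"type":"object","properties":{"deltas":{"type":"array","items":{"type":"array"}},"grip_force":{"type":"number"}},"required":["deltas"]}

```bash
mkdir -p pics; cat > h.py <<'E'
import numpy as np,cv2
from rig import robot,camera,finish_job
def snap(n,f):
    s=robot.sense(); c=camera(n); cv2.imwrite('pics/'+f,c['img']); 
    return s,c
E
python3 - <<'E'
from h import *
import pickle
for n in('top','side','wrist'):
    s,c=snap(n,n+'0.png'); pickle.dump((s,c),open(n+'0.pkl','wb'))
    print(n,{k:(np.round(v,4).tolist() if k!='img' else 0) for k,v in c.items()})
print(s, vars(robot) if hasattr(robot,'__dict__') else '', robot.grip_depth)
E
```

```text
top {'img': 0, 'fx': 419.6047, 'fy': 419.6047, 'cx': 283.9022, 'cy': 205.9183, 'world_from_camera': [[-0.0256, 0.9972, -0.0702, 0.4625], [-0.9993, -0.0274, -0.024, -0.0281], [-0.0259, 0.0696, 0.9972, 0.9574], [0.0, 0.0, 0.0, 1.0]]}
side {'img': 0, 'fx': 399.2797, 'fy': 399.2797, 'cx': 280.3843, 'cy': 207.8292, 'world_from_camera': [[0.8508, 0.3907, -0.3515, 0.2609], [-0.5255, 0.6197, -0.583, -0.4609], [-0.0099, 0.6807, 0.7325, 0.6611], [0.0, 0.0, 0.0, 1.0]]}
wrist {'img': 0, 'fx': 366.1984, 'fy': 366.1984, 'cx': 280.2114, 'cy': 207.1521, 'mount': [[1.0, -0.0003, -0.0005, 0.0001], [-0.0004, -0.9569, -0.2903, -0.0742], [-0.0004, 0.2903, -0.9569, -0.1453], [0.0, 0.0, 0.0, 1.0]]}
{'clock': 0.1, 'q': array([-1.25622762,  0.68991279, -0.19451966,  1.56621703,  0.1573178 ,
        0.90251265, -0.21511343]), 'qvel': array([-1.21246051e-03, -2.67103325e-03, -4.33612700e-04, -4.12593887e-03,
        1.72581273e-03, -2.18613417e-05,  6.81459081e-04]), 'joint_torque': array([-3.60911588e-03, -5.28496599e+01, -1.27159305e+00, -1.53836954e+01,
       -5.25458436e-02,  2.03888310e-03,  5.26921099e-05]), 'position': array([0.17307508, 0.59997326, 0.23798845]), 'orientation': array([ 2.50947312e+00,  1.88818202e+00, -1.94528923e-03]), 'wrist_force': array([0.09599331, 0.60420477, 1.06218965]), 'wrist_torque': array([-0.01879993, -0.04544788,  0.04426137]), 'finger_gap': 0.998920474984434} {} 0.0187
```

View pics/top0.png

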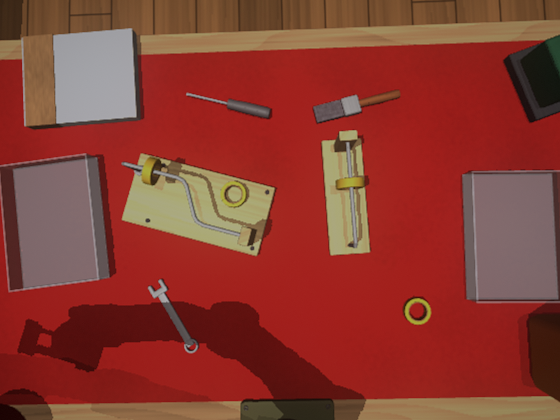

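View pics/side0.png

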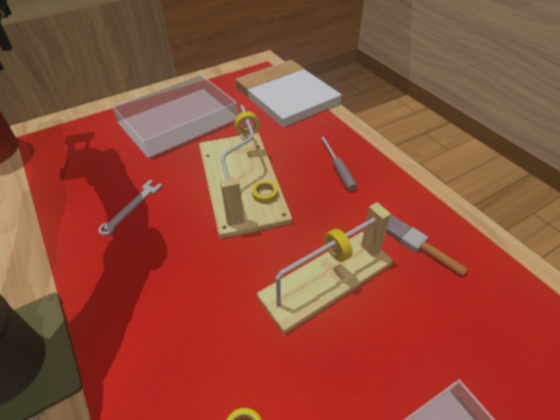

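The bent rail is at left in the top view: its roll is near (150,170) and its block near (248,236). The straight rail is at (347,185). I'll enlarge the bent rail.

```bash
python3 - <<'E'
import cv2
i=cv2.imread('pics/top0.png')[140:265,110:285]; cv2.imwrite('pics/topc.png',cv2.resize(i,None,fx=4.5,fy=4.5,interpolation=cv2.INTER_CUBIC))
i=cv2.imread('pics/side0.png')[95:245,185:305]; cv2.imwrite('pics/sidec.png',cv2.resize(i,None,fx=4,fy=4,interpolation=cv2.INTER_CUBIC))
E
```

```text
(no output)
```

View pics/topc.png

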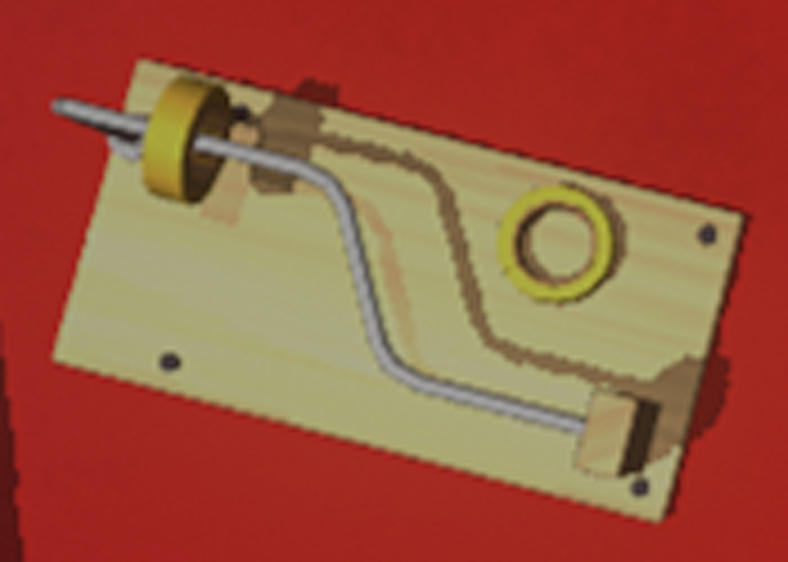

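View pics/sidec.png

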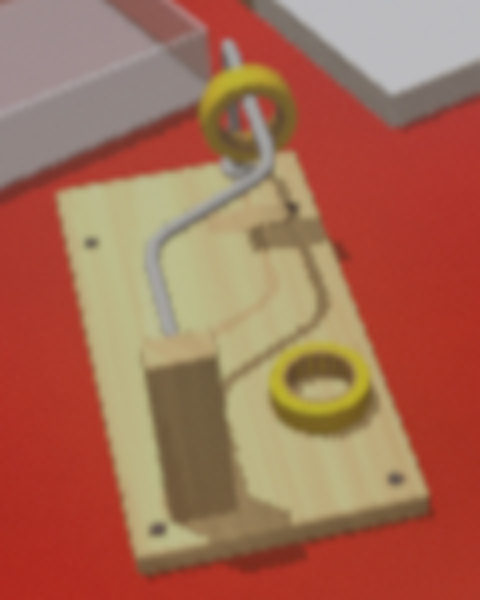

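```bash
cat > fit.py <<'E'
from h import *
import pickle
from scipy.optimize import least_squares
C={n:pickle.load(open(n+'0.pkl','rb'))[1] for n in('top','side')}
def proj(c,P):
    T=np.array(c['world_from_camera']);p=(np.asarray(P)-T[:3,3])@T[:3,:3]
    return np.c_[c['cx']+c['fx']*p[:,0]/-p[:,2], c['cy']-c['fy']*p[:,1]/-p[:,2]]
def R(t): return np.array([[np.cos(t),-np.sin(t),0],[np.sin(t),np.cos(t),0],[0,0,1]])
corn=np.array([[80,160,18],[80,-160,18],[-80,-160,18],[-80,160,18]])/1e3
rodT=np.array([[-40,-125,115],[40,150,115]])/1e3
ob={'top':(np.vstack([corn,rodT]),np.array([[140,60],[745,213],[662,520],[55,360],[585,427],[60,107]])/4.5+[110,140]),
 'side':(np.vstack([corn[[0,1,2,3]],rodT[:1]]),np.array([[295,153],[428,490],[137,557],[57,195],[172,333]])/4+[185,95])}
def res(v,which=('top','side')):
    return np.concatenate([(proj(C[n],ob[n][0]@R(v[2]).T+[v[0],v[1],0])-ob[n][1]).ravel() for n in which])
if __name__=='__main__':
  for w in(('top',),('side',),('top','side')):
    best=min((least_squares(res,[.45,.15,a],kwargs=dict(which=w)) for a in(0,1.57,3.1,-1.57)),key=lambda r:r.cost)
    print(w,best.x,np.degrees(best.x[2]));print(best.fun.reshape(-1,2).round(1).tolist())
  v=best.x; np.save('rail.npy',v)
  # roll position: overlay circles in both images
  from scipy.optimize import least_squares
  for n in C:
    img=C[n]['img'].copy()
    for s,col in((.09,(255,0,0)),(.105,(255,255,0)),(.12,(255,0,255))):
      a=np.linspace(0,2*np.pi,40)
      for d in(-.0095,.0095):
        P=np.c_[.04+.029*np.cos(a),np.full(40,s+d),.1+.029*np.sin(a)]@R(v[2]).T+[v[0],v[1],0]
        if d>0: print
        cv2.polylines(img,[(proj(C[n],P)*16).astype(int)],True,col,1,shift=4)
    o=(140,110) if n=='top' else (85,185)
    cv2.imwrite(f'pics/ov_{n}.png',cv2.resize(img[o[0]:o[0]+80,o[1]:o[1]+100],None,fx=7,fy=7,interpolation=cv2.INTER_NEAREST))
E
python3 fit.py
```

```text
('top',) [ 0.53859965  0.18757746 -0.28126028] -16.115027155466397
[[-0.6, -0.8], [0.3, 0.0], [0.5, 0.9], [-1.1, 0.3], [1.6, 0.2], [-0.9, -0.6]]
('side',) [ 0.54547361  0.19102422 -0.28902674] -16.560012213694076
[[-0.2, -2.3], [-0.0, -0.5], [-1.0, -1.8], [-0.4, -2.7], [1.4, 5.7]]
('top', 'side') [ 0.54110915  0.18833246 -0.28174199] -16.142626804741322
[[-0.9, -1.9], [-0.1, -1.0], [0.1, -0.2], [-1.4, -0.8], [1.2, -1.0], [-1.2, -1.9], [-1.6, -1.3], [-0.6, 0.8], [-1.7, 0.0], [-2.0, -1.4], [0.5, 7.3]]
```

```bash
sed -i 's/np.vstack(\[corn\[\[0,1,2,3\]\],rodT\[:1\]\])/corn/; s/,\[172,333\]\]/]/' fit.py; python3 fit.py
```

```text
('top',) [ 0.53859965  0.18757746 -0.28126028] -16.115027155466397
[[-0.6, -0.8], [0.3, 0.0], [0.5, 0.9], [-1.1, 0.3], [1.6, 0.2], [-0.9, -0.6]]
('side',) [ 0.54363841  0.18583279 -0.28410361] -16.277937785255713
[[-0.2, -1.1], [0.9, 1.1], [-0.3, 0.3], [-0.5, -1.3]]
('top', 'side') [ 0.54040297  0.18690479 -0.28084655] -16.0913222494021
[[-0.3, -1.6], [0.5, -0.8], [0.8, 0.0], [-0.8, -0.5], [2.0, -0.8], [-0.6, -1.5], [-1.6, -0.9], [-0.5, 1.3], [-1.7, 0.6], [-2.0, -1.0]]
```

```bash
python3 -c "
import cv2,numpy as np
a=cv2.imread('pics/ov_top.png');b=cv2.imread('pics/ov_side.png');cv2.imwrite('pics/ov.png',cv2.resize(np.vstack([a,b]),(500,800-200)))"
```

```text
(no output)
```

View pics/ov_top.png

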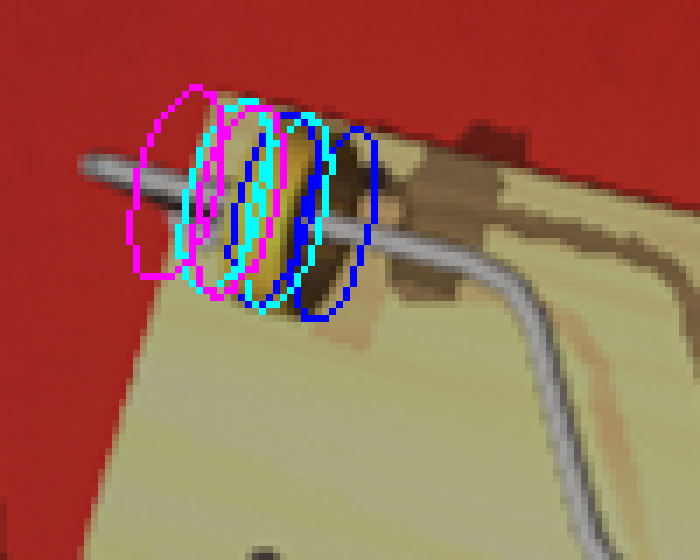

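View pics/ov_side.png

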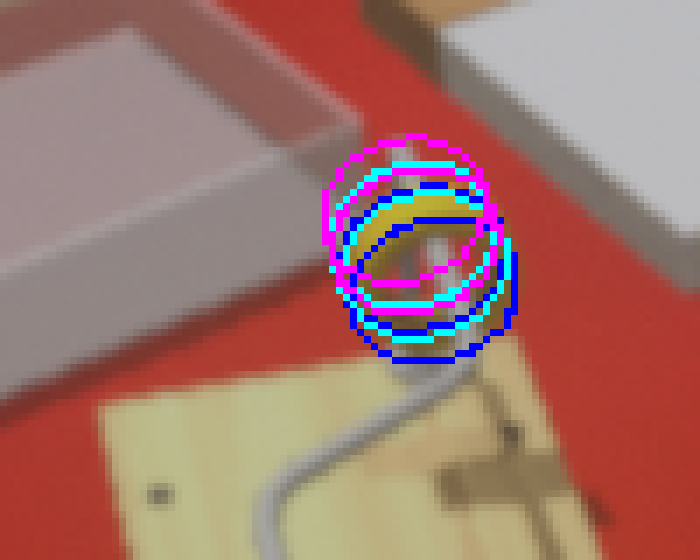

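```bash
cat >> h.py <<'E'
from scipy.spatial.transform import Rotation as Ro
V=np.load('rail.npy')
def Rz(t): return Ro.from_euler('z',t).as_matrix()
def w(p): return Rz(V[2])@np.array(p,float)+[V[0],V[1],0]
def delta(P,yaw,s=None):  # target TCP world, tool-x yaw rad -> shift mm, turn deg (tool axes)
    s=s or robot.sense(); R0=Ro.from_rotvec(s['orientation'])
    Rt=Ro.from_euler('z',yaw)*Ro.from_euler('x',np.pi)
    return (R0.inv().apply(np.array(P)-s['position'])*1e3).round(1).tolist(), np.degrees((R0.inv()*Rt).as_rotvec()).round(1).tolist()
def railpose(s):
    p=Rz(V[2]).T@(s['position']-[V[0],V[1],0]); x=Ro.from_rotvec(s['orientation']).as_matrix()
    return (p*1e3).round(1).tolist(), 'yaw', round(np.degrees(np.arctan2(x[1,0],x[0,0])-V[2]),1),'tilt',np.degrees(np.arccos(-x[2,2])).round(2)
E
python3 - <<'E'
from h import *
print(w([.04,.093,.1])); print(delta(w([.04,.093,.2]),V[2])); print(railpose(robot.sense()))
E
```

```text
[0.60461255 0.26517439 0.1       ]
([-202.2, 507.4, 38.4], [0.1, 0.1, 90.0])
([-467.4, 295.2, 238.1], 'yaw', np.float64(90.0), 'tilt', np.float64(0.08))
```

>>> arm_command(
  deltas=[
    [88,[-25,63,0],[0,0,7]],
    [88,[-50,126,0],[0,0,14]],
    [88,[-75,190,0],[0,0,21]],
    [88,[-101,253,0],[0,0,28]],
    [88,[-126,316,0],[0,0,35]],
    [88,[-152,380,0],[0,0,42]],
    [88,[-177,443,0],[0,0,49]],
    [88,[-202,507,0],[0,0,56]],
  ],
)

```text
clock: 0.82
position: [0.4376, 0.3946, 0.2387]
orientation: [3.105, 0.48, -0.001]
wrist_force: [0.5, 0.7, -0.5]
finger_gap: 1.002
```

```bash
python3 - <<'E'
from h import *
print(railpose(robot.sense()));print(delta(w([.04,.093,.2]),V[2])); 
E
```

```text
([-156.3, 171.0, 238.7], 'yaw', np.float64(33.7), 'tilt', np.float64(0.02))
([120.1, 173.8, 38.6], [0.0, 0.0, 33.7])
```

>>> arm_command(
  deltas=[
    [88,[24,35,8],[0,0,7]],
    [88,[48,70,15],[0,0,14]],
    [88,[72,104,23],[0,0,21]],
    [88,[96,139,30],[0,0,28]],
    [88,[120,174,38],[0,0,33.7]],
    [88,[120,174,38],[0,0,33.7]],
    [88,[120,174,38],[0,0,33.7]],
    [88,[120,174,38],[0,0,33.7]],
  ],
)

```text
clock: 1.48
position: [0.6034, 0.2679, 0.2002]
orientation: [-3.112, 0.431, 0.003]
wrist_force: [-0.5, 1.2, 0.8]
finger_gap: 0.998
```

```bash
python3 - <<'E'
from h import *
s,c=snap('wrist','w1.png'); import pickle; pickle.dump((s,c),open('w1.pkl','wb'))
print(railpose(s));print(delta(w([.04,.093,.2]),V[2])); 
# overlay prediction
T=np.eye(4);T[:3,:3]=Ro.from_rotvec(s['orientation']).as_matrix();T[:3,3]=s['position']
T=T@np.array(c['mount']); c['world_from_camera']=T
from fit import proj
img=cv2.resize(c['img'],None,fx=1,fy=1)
a=np.linspace(0,2*np.pi,60)
for d in(-.0095,.0095):
    P=np.array([w(q) for q in np.c_[.04+.029*np.cos(a),np.full(60,.093+d),.1+.029*np.sin(a)]])
    cv2.polylines(img,[(proj(c,P)*16).astype(int)],True,(255,0,0),1,shift=4)
P=np.array([w(q) for q in [[.04,.15,.115],[.04,.015,.115],[-.04,-.03,.115],[-.04,-.125,.115]]])
cv2.polylines(img,[(proj(c,P)*16).astype(int)],False,(255,0,255),1,shift=4)
cv2.imwrite('pics/w1o.png',img)
E
```

```text
([38.1, 95.3, 200.2], 'yaw', np.float64(0.3), 'tilt', np.float64(0.11))
([3.0, 3.5, 0.5], [-0.1, 0.1, 0.5])
```

View pics/w1o.png

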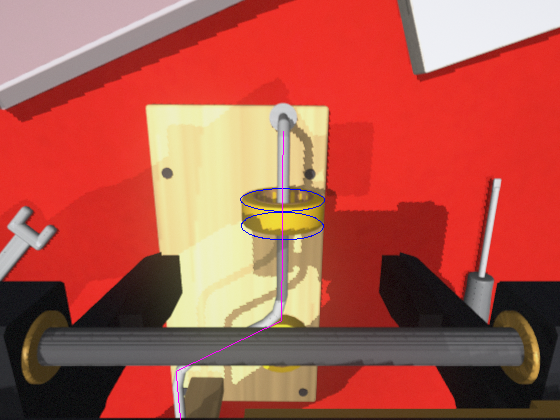

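```bash
python3 - <<'E'
import cv2
i=cv2.imread('pics/w1o.png')[170:345,200:370]; cv2.imwrite('pics/w1oc.png',cv2.resize(i,None,fx=3.4,fy=3.4,interpolation=cv2.INTER_NEAREST))
E
```

```text
(no output)
```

View pics/w1oc.png

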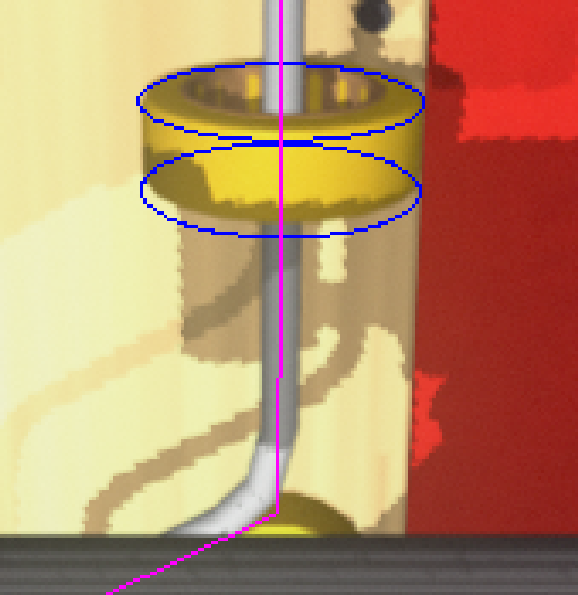

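>>> arm_command(
  deltas=[
    [88,[2.5,1.5,20],[0,0,0.4]],
    [88,[2.5,1.5,50],[0,0,0.4]],
    [88,[2.5,1.5,80],[0,0,0.4]],
    [88,[2.5,1.5,105],[0,0,0.4]],
    [88,[2.5,1.5,118],[0,0,0.4]],
    [88,[2.5,1.5,119],[0,0,0.4]],
    [88,[2.5,1.5,119],[0,0,0.4]],
    [88,[2.5,1.5,119],[0,0,0.4]],
  ],
)

```text
clock: 2.2
position: [0.6069, 0.2665, 0.0834]
orientation: [-3.109, 0.44, -0.003]
wrist_force: [-0.0, -0.1, 1.0]
finger_gap: 0.998
```

```bash
python3 - <<'E'
from h import *
s,c=snap('wrist','w2.png')
print(railpose(s),s['wrist_force']);print(delta(w([.04,.0945,.0813]),V[2])); 
E
```

```text
([41.9, 95.0, 83.4], 'yaw', np.float64(-0.0), 'tilt', np.float64(0.17)) [-0.04449007 -0.08244452  0.95260608]
([-2.2, 0.4, 2.4], [-0.1, -0.1, -0.1])
```

View pics/w2.png

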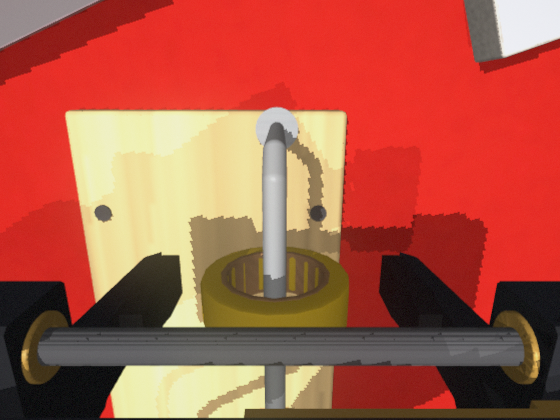

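>>> arm_command(
  deltas=[
    [88,[-2,0,2],[0,0,0]],
    [50,[-2,0,2],[0,0,0]],
    [50,[-2,0,2],[0,0,0]],
    [50,[-2,0,2],[0,0,0]],
    [50,[-2,0,2],[0,0,0]],
    [50,[-2,0,2],[0,0,0]],
    [50,[-2,0,2],[0,0,0]],
    [50,[-2,0,2],[0,0,0]],
  ],
  grip_force=20,
)

```text
clock: 2.92
position: [0.6044, 0.2659, 0.0798]
orientation: [-3.11, 0.442, -0.0]
wrist_force: [-0.9, 0.2, 1.5]
finger_gap: 0.639
```

```bash
python3 - <<'E'
from h import *
s,c=snap('wrist','w3.png')
print(railpose(s),s['wrist_force'],s['finger_gap']*88);
E
```

```text
([39.6, 93.6, 79.8], 'yaw', np.float64(-0.1), 'tilt', np.float64(0.01)) [-0.93263003  0.22466851  1.52566453] 56.259179169894665
```

View pics/w3.png

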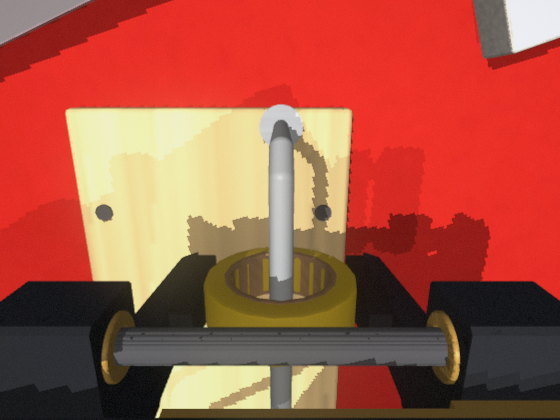

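```bash
cat > path.py <<'E'
from h import *
def build(r=15*np.tan(np.pi/3)*0+15,k=18):
    A=[np.array(q,float) for q in((40,150),(40,15),(-40,-30),(-40,-125))]
    u1=(A[2]-A[1])/np.linalg.norm(A[2]-A[1]); th=np.arccos(-u1[1]); t=15*np.tan(th/2)
    S=[A[0]]
    for V0,ui,uo in((A[1],np.array([0,-1.]),u1),(A[2],u1,np.array([0,-1.]))):
        for f in np.linspace(0,1,21): # quad bezier approx of fillet with radius ~15
            S.append((1-f)**2*(V0-ui*t)+2*f*(1-f)*V0+f*f*(V0+uo*t))
    S.append(A[3]); S=np.array(S)
    d=np.r_[0,np.cumsum(np.linalg.norm(np.diff(S,axis=0),axis=1))]
    g=np.arange(0,d[-1],.5); P=np.c_[np.interp(g,d,S[:,0]),np.interp(g,d,S[:,1])]
    yaw=np.degrees(np.unwrap(np.arctan2(*np.gradient(P,axis=0).T[::-1])))+90
    from scipy.ndimage import uniform_filter1d
    yaw=uniform_filter1d(yaw,41)  # 20 mm smoothing
    return g,P,yaw
g,P,Y=build()
def rows(ds,z,n_hold=1,s=None):
    """ds: arc steps per row from nearest path point; z: TCP height mm"""
    s=s or robot.sense(); p,_,y,_,t=railpose(s)
    i=np.argmin(np.hypot(*(P-p[:2]).T)); g0=g[i]
    print('now',p,y,'arc',g0,'off path',(np.array(p[:2])-P[i]).round(1),'F',s['wrist_force'].round(1),'gap',round(s['finger_gap'],3),'t',s['clock'])
    out=[]
    for k,a in enumerate(np.cumsum(ds)):
        q=[np.interp(g0+a,g,P[:,0]),np.interp(g0+a,g,P[:,1])]; yy=np.interp(g0+a,g,Y)
        zz=p[2]+(z-p[2])*(k+1)/len(ds)
        d,t=delta(w([q[0]/1e3,q[1]/1e3,zz/1e3]),V[2]+np.radians(yy),s)
        out.append((d,t)); print([round(x,1) for x in q],round(float(yy),1),d,t)
E
python3 -c "
from path import *
rows([0,0,0,7,7,7,7,0],92)
print(len(g)/2,[ (float(g[i]),P[i].round().tolist(),round(float(Y[i]))) for i in range(0,len(g),30)])"
```

```text
now [39.5, 93.6, 79.8] -0.1 arc 56.5 off path [-0.5  0.1] F [ 1.  -0.8  0.8] gap 0.637 t 2.9667
[np.float64(40.0), np.float64(93.5)] 0.0 [0.5, 0.1, -1.6] [-0.0, -0.0, -0.1]
[np.float64(40.0), np.float64(93.5)] 0.0 [0.5, 0.1, -3.1] [-0.0, -0.0, -0.1]
[np.float64(40.0), np.float64(93.5)] 0.0 [0.5, 0.1, -4.6] [-0.0, -0.0, -0.1]
[np.float64(40.0), np.float64(86.5)] 0.0 [0.5, 7.1, -6.1] [-0.0, -0.0, -0.1]
[np.float64(40.0), np.float64(79.5)] 0.0 [0.5, 14.1, -7.7] [-0.0, -0.0, -0.1]
[np.float64(40.0), np.float64(72.5)] 0.0 [0.5, 21.1, -9.2] [-0.0, -0.0, -0.1]
[np.float64(40.0), np.float64(65.5)] 0.0 [0.5, 28.1, -10.7] [-0.0, -0.0, -0.1]
[np.float64(40.0), np.float64(65.5)] 0.0 [0.5, 28.1, -12.2] [-0.0, -0.0, -0.1]
319.0 [(0.0, [40.0, 150.0], 0), (15.0, [40.0, 135.0], 0), (30.0, [40.0, 120.0], 0), (45.0, [40.0, 105.0], 0), (60.0, [40.0, 90.0], 0), (75.0, [40.0, 75.0], 0), (90.0, [40.0, 60.0], 0), (105.0, [40.0, 45.0], 0), (120.0, [40.0, 30.0], -1), (135.0, [38.0, 15.0], -33), (150.0, [26.0, 7.0], -60), (165.0, [12.0, -0.0], -61), (180.0, [-1.0, -8.0], -61), (195.0, [-14.0, -15.0], -61), (210.0, [-27.0, -23.0], -60), (225.0, [-38.0, -32.0], -29), (240.0, [-40.0, -46.0], -1), (255.0, [-40.0, -61.0], 0), (270.0, [-40.0, -76.0], 0), (285.0, [-40.0, -91.0], 0), (300.0, [-40.0, -106.0], 0), (315.0, [-40.0, -121.0], 0)]
```

Lift the ring 12 mm so the hole centres on the rod, then slide to y≈55.

>>> arm_command(
  deltas=[
    [50,[0,0,-4],[0,0,0]],
    [50,[0,0,-8],[0,0,0]],
    [50,[0.5,0,-12],[0,0,0]],
    [50,[0.5,7,-12],[0,0,0]],
    [50,[0.5,16,-12],[0,0,0]],
    [50,[0.5,26,-12],[0,0,0]],
    [50,[0.5,35,-12],[0,0,0]],
    [50,[0.5,40,-12],[0,0,0]],
  ],
)

```text
clock: 3.63
position: [0.593, 0.2244, 0.0916]
orientation: [3.108, -0.446, -0.001]
wrist_force: [-0.1, 0.3, -1.2]
finger_gap: 0.638
```

```bash
python3 -c "
from path import *
snap('wrist','w4.png');rows([5,5,4,4,4,4,4,0],92)"
```

```text
now [40.3, 50.0, 91.6] -0.3 arc 100.0 off path [0.3 0. ] F [-1.1 -1.  -0.1] gap 0.639 t 3.6833
[np.float64(40.0), np.float64(45.0)] 0.0 [-0.3, 5.0, -0.0] [0.1, 0.0, -0.3]
[np.float64(40.0), np.float64(40.0)] 0.0 [-0.3, 10.0, -0.0] [0.1, 0.0, -0.3]
[np.float64(40.0), np.float64(36.0)] 0.0 [-0.2, 14.0, -0.1] [0.1, 0.0, -0.3]
[np.float64(40.0), np.float64(32.0)] -0.3 [-0.2, 18.0, -0.1] [0.1, 0.0, 0.0]
[np.float64(40.0), np.float64(28.0)] -3.0 [-0.2, 22.0, -0.2] [0.1, 0.0, 2.7]
[np.float64(40.0), np.float64(24.0)] -8.9 [-0.2, 26.0, -0.2] [0.1, 0.0, 8.7]
[np.float64(39.6), np.float64(20.0)] -18.2 [-0.6, 30.0, -0.2] [0.1, 0.0, 17.9]
[np.float64(39.6), np.float64(20.0)] -18.2 [-0.6, 30.0, -0.3] [0.1, 0.0, 17.9]
```

View pics/w4.png

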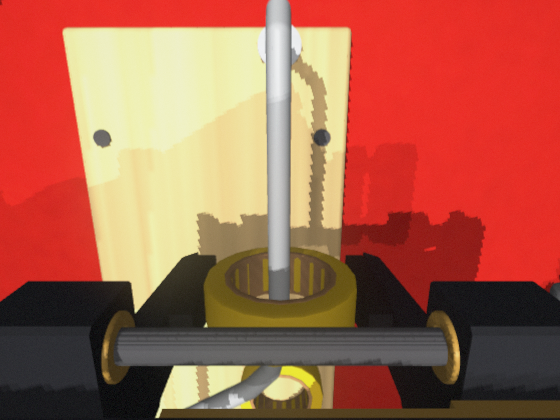

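>>> arm_command(
  deltas=[
    [50,[-0.2,5,0],[0,0,0]],
    [50,[-0.2,10,0],[0,0,0]],
    [50,[-0.2,14,0],[0,0,0]],
    [50,[-0.2,18,0],[0,0,1]],
    [50,[-0.2,22,0],[0,0,4]],
    [50,[-0.2,26,0],[0,0,10]],
    [50,[-0.5,29,0],[0,0,15]],
    [50,[-0.6,30,0],[0,0,18]],
  ],
)

```text
clock: 4.35
position: [0.5845, 0.198, 0.0917]
orientation: [3.0, -0.931, 0.0]
wrist_force: [0.3, 0.1, -1.6]
finger_gap: 0.639
```

```bash
python3 -c "
from path import *
rows([2,2.5,2.5,3,3,3,3,3],92)"
```

```text
now [39.3, 22.9, 91.7] -18.4 arc 127.0 off path [-0.7 -0.1] F [ 0.3  0.1 -1.6] gap 0.639 t 4.35
[np.float64(39.8), np.float64(21.0)] -15.6 [1.1, 1.6, -0.0] [0.0, -0.0, -2.8]
[np.float64(39.2), np.float64(18.6)] -22.3 [1.3, 4.1, -0.0] [0.0, -0.0, 3.9]
[np.float64(38.2), np.float64(16.3)] -29.7 [1.0, 6.6, -0.1] [0.0, -0.0, 11.3]
[np.float64(36.4), np.float64(13.9)] -38.5 [0.1, 9.5, -0.1] [0.0, -0.0, 20.1]
[np.float64(34.2), np.float64(11.9)] -46.5 [-1.3, 12.1, -0.2] [0.0, -0.0, 28.1]
[np.float64(31.7), np.float64(10.3)] -52.8 [-3.3, 14.4, -0.2] [0.0, -0.0, 34.4]
[np.float64(29.0), np.float64(8.8)] -57.2 [-5.3, 16.6, -0.2] [0.0, -0.0, 38.8]
[np.float64(26.4), np.float64(7.4)] -59.7 [-7.3, 18.8, -0.3] [0.0, -0.0, 41.3]
```

```bash
python3 -c "
from path import *
snap('top','t5.png')
snap('wrist','w5.png')
rows([2,2.5,2.5,3,3,3,3,3],92)"
```

```text
now [39.2, 23.3, 91.7] -18.1 arc 126.5 off path [-0.8 -0.2] F [ 0.2 -0.5 -0.6] gap 0.634 t 4.45
[np.float64(39.9), np.float64(21.5)] -14.4 [1.2, 1.5, -0.0] [0.0, -0.0, -3.8]
[np.float64(39.4), np.float64(19.1)] -20.9 [1.5, 4.0, -0.1] [0.0, -0.0, 2.8]
[np.float64(38.4), np.float64(16.7)] -28.2 [1.3, 6.5, -0.1] [0.0, -0.0, 10.1]
[np.float64(36.8), np.float64(14.3)] -37.1 [0.5, 9.4, -0.2] [0.0, -0.0, 18.9]
[np.float64(34.6), np.float64(12.2)] -45.3 [-0.9, 12.0, -0.2] [0.0, -0.0, 27.1]
[np.float64(32.1), np.float64(10.5)] -51.9 [-2.8, 14.4, -0.2] [0.0, -0.0, 33.7]
[np.float64(29.5), np.float64(9.1)] -56.6 [-4.8, 16.6, -0.3] [0.0, -0.0, 38.4]
[np.float64(26.9), np.float64(7.6)] -59.4 [-6.8, 18.8, -0.3] [0.0, -0.0, 41.3]
```

View pics/w5.png

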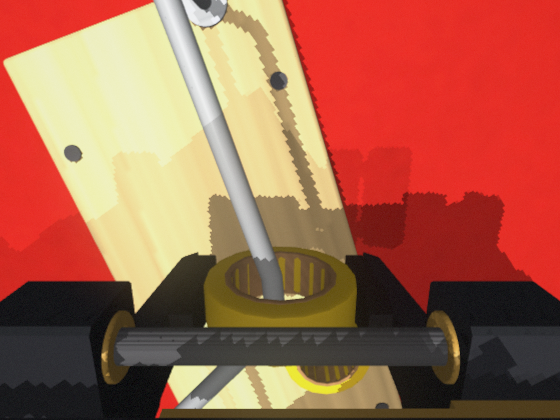

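>>> arm_command(
  deltas=[
    [50,[1,2,0],[0,0,0]],
    [50,[1.5,4,0],[0,0,4]],
    [50,[1.3,6.5,0],[0,0,11]],
    [50,[0.7,9,0],[0,0,18]],
    [50,[-0.7,11.7,0],[0,0,25]],
    [50,[-2.5,14,0],[0,0,32]],
    [50,[-4.5,16.2,0],[0,0,38]],
    [50,[-5.5,17.3,0],[0,0,40]],
  ],
)

```text
clock: 5.12
position: [0.57, 0.1876, 0.0916]
orientation: [2.503, -1.898, -0.0]
wrist_force: [-0.1, -0.4, -1.3]
finger_gap: 0.635
```

```bash
python3 -c "
from path import *
snap('side','s6.png')
snap('wrist','w6.png')
rows([5,7,8,8,7,6,5,0],92)"
```

```text
now [28.3, 8.9, 91.6] -58.0 arc 146.5 off path [-0.3  0.3] F [ 1.1  0.4 -1.4] gap 0.638 t 5.2167
[np.float64(24.2), np.float64(6.1)] -60.6 [0.2, 4.9, -0.0] [0.0, -0.0, 2.6]
[np.float64(18.1), np.float64(2.7)] -60.6 [-0.2, 11.9, -0.1] [0.0, -0.0, 2.7]
[np.float64(11.2), np.float64(-1.2)] -60.6 [-0.5, 19.9, -0.1] [0.0, -0.0, 2.7]
[np.float64(4.2), np.float64(-5.1)] -60.6 [-0.9, 27.9, -0.2] [0.0, -0.0, 2.7]
[np.float64(-1.9), np.float64(-8.6)] -60.6 [-1.2, 34.9, -0.2] [0.0, -0.0, 2.7]
[np.float64(-7.1), np.float64(-11.5)] -60.6 [-1.5, 40.9, -0.3] [0.0, -0.0, 2.7]
[np.float64(-11.5), np.float64(-14.0)] -60.6 [-1.8, 45.9, -0.3] [0.0, -0.0, 2.7]
[np.float64(-11.5), np.float64(-14.0)] -60.6 [-1.8, 45.9, -0.4] [0.0, -0.0, 2.7]
```

View pics/w6.png

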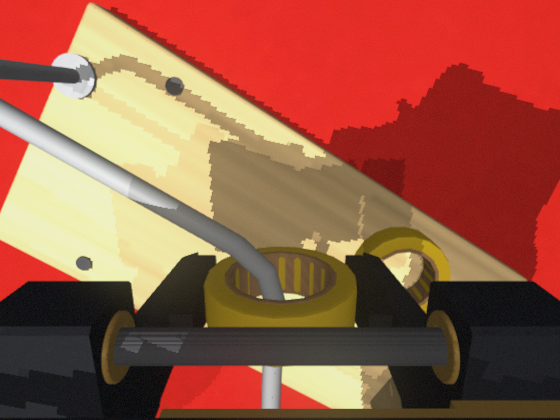

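>>> arm_command(
  deltas=[
    [50,[0,5,0],[0,0,2.5]],
    [50,[-0.2,12,0],[0,0,2.7]],
    [50,[-0.5,20,0],[0,0,2.7]],
    [50,[-0.9,28,0],[0,0,2.7]],
    [50,[-1.2,35,0],[0,0,2.7]],
    [50,[-1.5,41,0],[0,0,2.7]],
    [50,[-1.7,44,0],[0,0,2.7]],
    [50,[-1.8,45,0],[0,0,2.7]],
  ],
)

```text
clock: 5.88
position: [0.5259, 0.1768, 0.0918]
orientation: [2.461, -1.953, -0.001]
wrist_force: [-0.1, 0.4, -1.1]
finger_gap: 0.638
```

```bash
python3 -c "
from path import *
snap('side','s7.png')
snap('wrist','w7.png')
rows([4,4,3.5,3,2.5,2.5,2.5,2],92)"
```

```text
now [-10.5, -13.3, 91.8] -60.8 arc 191.5 off path [0.1 0.2] F [ 0.5  0.1 -1.5] gap 0.635 t 5.9833
[np.float64(-14.1), np.float64(-15.4)] -60.6 [0.1, 4.2, -0.0] [-0.0, 0.0, -0.1]
[np.float64(-17.6), np.float64(-17.4)] -60.6 [0.1, 8.2, -0.0] [-0.0, 0.0, -0.1]
[np.float64(-20.6), np.float64(-19.1)] -60.6 [0.1, 11.7, -0.1] [-0.0, 0.0, -0.1]
[np.float64(-23.3), np.float64(-20.6)] -60.6 [0.1, 14.7, -0.1] [-0.0, 0.0, -0.1]
[np.float64(-25.4), np.float64(-21.8)] -60.2 [0.1, 17.2, -0.1] [-0.0, 0.0, -0.5]
[np.float64(-27.6), np.float64(-23.0)] -58.8 [0.1, 19.7, -0.1] [-0.0, 0.0, -2.0]
[np.float64(-29.8), np.float64(-24.3)] -56.1 [0.2, 22.2, -0.2] [-0.0, 0.0, -4.7]
[np.float64(-31.5), np.float64(-25.2)] -53.0 [0.2, 24.2, -0.2] [-0.0, 0.0, -7.8]
```

View pics/w7.png

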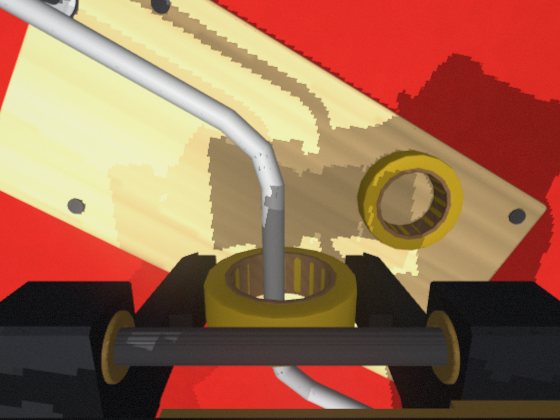

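>>> arm_command(
  deltas=[
    [50,[-0.5,4,0],[0,0,0]],
    [50,[-1,8,0],[0,0,0]],
    [50,[-1,11.5,0],[0,0,0]],
    [50,[-1,14.5,0],[0,0,0]],
    [50,[-1,17,0],[0,0,-0.5]],
    [50,[-1,19.5,0],[0,0,-2]],
    [50,[-1,22,0],[0,0,-5]],
    [50,[-1,24,0],[0,0,-8]],
  ],
)

```text
clock: 6.65
position: [0.5027, 0.1724, 0.0917]
orientation: [2.594, -1.772, 0.0]
wrist_force: [0.5, 0.1, -1.8]
finger_gap: 0.641
```

```bash
python3 -c "
from path import *
snap('side','s8.png')
snap('wrist','w8.png')
rows([2,2.5,2.5,2.5,3,3,3,3],92)"
```

```text
now [-32.3, -24.4, 91.8] -52.7 arc 216.0 off path [-0.3  1.1] F [-0.1 -0.2 -1.6] gap 0.641 t 6.75
[np.float64(-33.7), np.float64(-26.5)] -47.9 [0.8, 2.4, -0.0] [0.0, 0.0, -4.8]
[np.float64(-35.6), np.float64(-28.1)] -41.7 [0.8, 4.9, -0.1] [0.0, 0.0, -11.0]
[np.float64(-37.3), np.float64(-29.9)] -34.5 [1.3, 7.3, -0.1] [0.0, 0.0, -18.2]
[np.float64(-38.6), np.float64(-32.1)] -27.1 [2.2, 9.6, -0.1] [0.0, 0.0, -25.6]
[np.float64(-39.6), np.float64(-34.9)] -18.5 [3.9, 12.1, -0.1] [0.0, 0.0, -34.2]
[np.float64(-40.0), np.float64(-37.9)] -11.2 [6.0, 14.3, -0.2] [0.0, 0.0, -41.5]
[np.float64(-40.0), np.float64(-40.9)] -5.7 [8.4, 16.1, -0.2] [0.0, 0.0, -47.0]
[np.float64(-40.0), np.float64(-43.9)] -2.1 [10.8, 17.9, -0.2] [0.0, 0.0, -50.6]
```

View pics/w8.png

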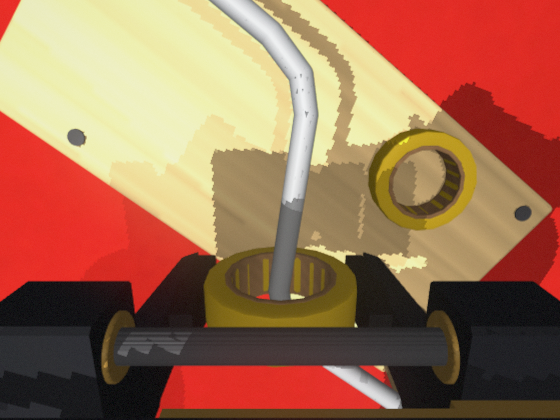

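>>> arm_command(
  deltas=[
    [50,[0.5,2.4,0],[0,0,-5]],
    [50,[0.8,5,0],[0,0,-11]],
    [50,[1.3,7.3,0],[0,0,-18]],
    [50,[2.2,9.6,0],[0,0,-25]],
    [50,[3.7,12,0],[0,0,-32]],
    [50,[5.8,14.2,0],[0,0,-39]],
    [50,[8,16,0],[0,0,-45]],
    [50,[9.5,17,0],[0,0,-49]],
  ],
)

```text
clock: 7.42
position: [0.4907, 0.1571, 0.0918]
orientation: [-3.095, 0.537, -0.0]
wrist_force: [-0.9, 0.3, -0.6]
finger_gap: 0.64
```

```bash
python3 -c "
from path import *
snap('side','s9.png')
snap('wrist','w9.png')
rows([4,6,8,8,8,6,4,0],92)"
```

```text
now [-39.4, -42.5, 91.8] -3.9 arc 236.0 off path [ 0.6 -0.1] F [ 1.3  0.5 -0.2] gap 0.641 t 7.5167
[np.float64(-40.0), np.float64(-46.4)] -0.5 [-0.3, 3.9, -0.0] [-0.0, -0.0, -3.3]
[np.float64(-40.0), np.float64(-52.4)] -0.0 [0.1, 9.8, -0.1] [-0.0, -0.0, -3.9]
[np.float64(-40.0), np.float64(-60.4)] -0.0 [0.7, 17.8, -0.1] [-0.0, -0.0, -3.9]
[np.float64(-40.0), np.float64(-68.4)] -0.0 [1.2, 25.8, -0.1] [-0.0, -0.0, -3.9]
[np.float64(-40.0), np.float64(-76.4)] -0.0 [1.7, 33.8, -0.1] [-0.0, -0.0, -3.9]
[np.float64(-40.0), np.float64(-82.4)] -0.0 [2.1, 39.8, -0.2] [-0.0, -0.0, -3.9]
[np.float64(-40.0), np.float64(-86.4)] -0.0 [2.4, 43.8, -0.2] [-0.0, -0.0, -3.9]
[np.float64(-40.0), np.float64(-86.4)] -0.0 [2.4, 43.8, -0.2] [-0.0, -0.0, -3.9]
```

View pics/w9.png

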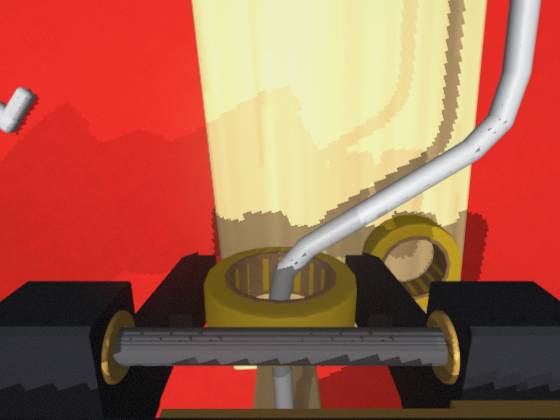

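Both bends are passed. Next is the last straight, to y≈-95.

>>> arm_command(
  deltas=[
    [50,[-0.2,4,0],[0,0,-3]],
    [50,[0,10,0],[0,0,-3.9]],
    [50,[0.5,18,0],[0,0,-3.9]],
    [50,[1,26,0],[0,0,-3.9]],
    [50,[1.6,34,0],[0,0,-3.9]],
    [50,[2.1,42,0],[0,0,-3.9]],
    [50,[2.5,48,0],[0,0,-3.9]],
    [50,[2.8,52,0],[0,0,-3.9]],
  ],
)

```text
clock: 8.18
position: [0.4751, 0.1063, 0.0917]
orientation: [3.11, -0.439, -0.0]
wrist_force: [0.0, 0.1, -0.7]
finger_gap: 0.635
```

```bash
python3 -c "
from path import *
snap('top','t10.png')
snap('side','s10.png')
import cv2
i=cv2.imread('pics/s10.png')[120:250,180:310]; cv2.imwrite('pics/s10c.png',cv2.resize(i,None,fx=4,fy=4))
rows([0],92)"
```

```text
now [-40.3, -95.2, 91.7] 0.0 arc 289.0 off path [-0.3  0.2] F [ 1.   0.4 -1.3] gap 0.641 t 8.2833
[np.float64(-40.0), np.float64(-95.4)] -0.0 [0.3, 0.2, -0.3] [0.0, 0.0, 0.0]
```

View pics/s10c.png

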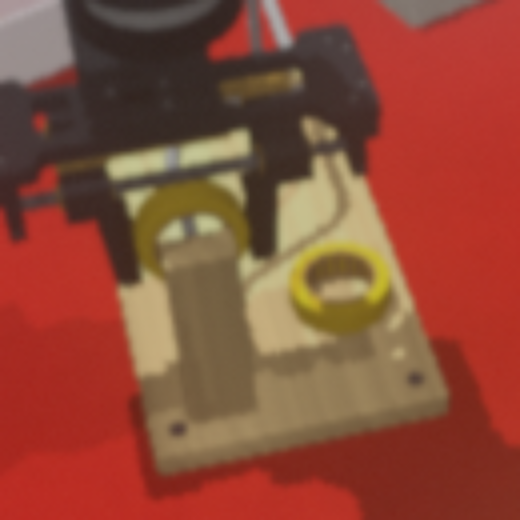

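>>> arm_command(
  deltas=[
    [50,[0.2,4,0],[0,0,0]],
    [50,[0.2,8,0],[0,0,0]],
    [50,[0.2,11,0],[0,0,0]],
    [50,[0.2,14,0],[0,0,0]],
    [50,[0.2,15,0],[0,0,0]],
    [50,[0.2,16,0],[0,0,0]],
    [50,[0.2,17,0],[0,0,0]],
    [50,[0.2,17,0],[0,0,0]],
  ],
)

```text
clock: 8.95
position: [0.471, 0.0912, 0.0917]
orientation: [-3.111, 0.437, -0.0]
wrist_force: [-0.4, 0.8, -0.3]
finger_gap: 0.638
```

>>> arm_command(
  deltas=[
    [50,[0,0.5,0],[0,0,0]],
    [50,[0,1,0],[0,0,0]],
    [50,[0,1.5,0],[0,0,0]],
    [50,[0,2,0],[0,0,0]],
    [50,[0,2.5,0],[0,0,0]],
    [50,[0,2.5,0],[0,0,0]],
    [50,[0,2.5,0],[0,0,0]],
    [50,[0,2.5,0],[0,0,0]],
  ],
)

```text
clock: 9.62
position: [0.4704, 0.0892, 0.0917]
orientation: [-3.111, 0.436, -0.0]
wrist_force: [-0.1, 2.0, -1.2]
finger_gap: 0.636
```

```bash
python3 -c "
from path import *
snap('wrist','w11.png')
snap('side','s11.png')
import cv2
i=cv2.imread('pics/s11.png')[120:250,180:310]; cv2.imwrite('pics/s11c.png',cv2.resize(i,None,fx=4,fy=4))
rows([0],92); s=robot.sense(); print('rail F',Rz(V[2]).T@s['wrist_force'])"
```

```text
now [-40.2, -113.2, 91.7] 0.1 arc 307.0 off path [-0.2  0.2] F [-0.1  2.6 -0.8] gap 0.638 t 9.7167
[np.float64(-40.0), np.float64(-113.4)] -0.0 [0.2, 0.1, -0.3] [-0.0, -0.0, 0.1]
rail F [-0.81003254  2.50970734 -0.82530563]
```

View pics/s11c.png

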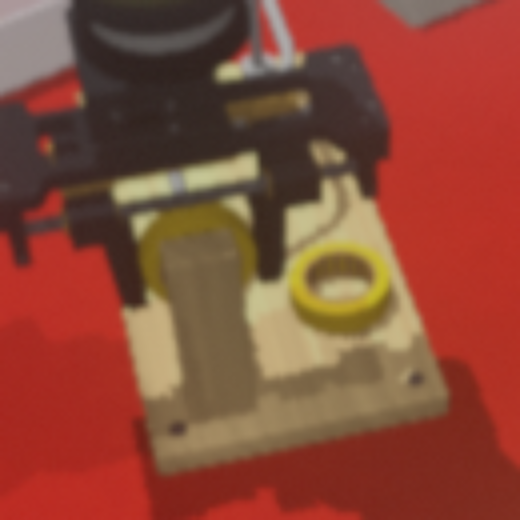

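View pics/w11.png

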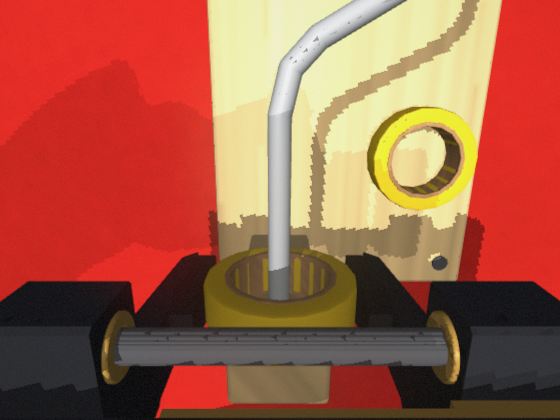

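>>> arm_command(
  deltas=[
    [50,[0,-1,2],[0,0,0]],
    [50,[0,-1,4],[0,0,0]],
    [50,[0,-1,6],[0,0,0]],
    [50,[0,-1,8],[0,0,0]],
    [50,[0,-1,9.5],[0,0,0]],
    [50,[0,-1,10.5],[0,0,0]],
    [50,[0,-1,10.5],[0,0,0]],
    [50,[0,-1,10.5],[0,0,0]],
  ],
)

```text
clock: 10.38
position: [0.4705, 0.0897, 0.0811]
orientation: [3.111, -0.437, -0.0]
wrist_force: [-0.9, 0.5, -0.3]
finger_gap: 0.635
```

>>> arm_command(
  deltas=[
    [58,[0,0,0],[0,0,0]],
    [60,[0,0,0],[0,0,0]],
    [62,[0,0,0],[0,0,0]],
    [65,[0,0,0],[0,0,0]],
    [70,[0,0,0],[0,0,0]],
    [76,[0,0,0],[0,0,0]],
    [84,[0,0,0],[0,0,0]],
    [88,[0,0,0],[0,0,0]],
  ],
)

```text
clock: 11.05
position: [0.4706, 0.0898, 0.0812]
orientation: [-3.111, 0.437, -0.0]
wrist_force: [-0.8, 0.3, 1.0]
finger_gap: 0.987
```

```bash
python3 -c "
from path import *
snap('wrist','w12.png')
rows([0],81)"
```

```text
now [-40.1, -112.6, 81.2] 0.1 arc 306.0 off path [-0.1 -0.2] F [-0.4  0.7  0.2] gap 0.995 t 11.1
[np.float64(-40.0), np.float64(-112.4)] -0.0 [0.1, -0.3, 0.2] [-0.0, -0.0, 0.1]
```

View pics/w12.png

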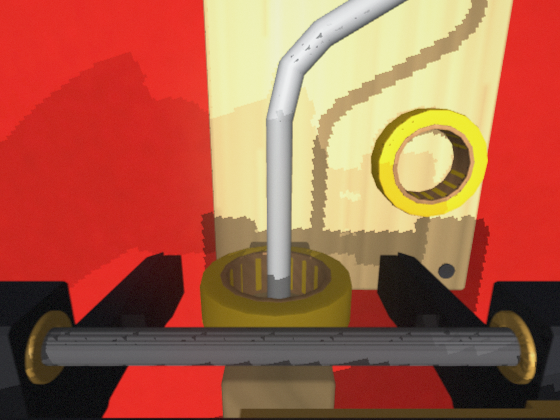

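Released, with the ring still against the block. Now straight up, clear of everything.

>>> arm_command(
  deltas=[
    [88,[0,0,-6],[0,0,0]],
    [88,[0,0,-16],[0,0,0]],
    [88,[0,0,-30],[0,0,0]],
    [88,[0,0,-50],[0,0,0]],
    [88,[0,0,-75],[0,0,0]],
    [88,[0,0,-100],[0,0,0]],
    [88,[0,0,-125],[0,0,0]],
    [88,[0,0,-150],[0,0,0]],
  ],
)

```text
clock: 11.77
position: [0.4702, 0.0896, 0.2334]
orientation: [-3.111, 0.437, -0.001]
wrist_force: [-0.6, 0.4, -0.8]
finger_gap: 1.0
```

>>> arm_command(
  deltas=[
    [88,[0,-20,0],[0,0,0]],
    [88,[0,-50,0],[0,0,0]],
    [88,[0,-80,0],[0,0,0]],
    [88,[0,-110,0],[0,0,0]],
    [88,[0,-125,0],[0,0,0]],
    [88,[0,-130,0],[0,0,0]],
    [88,[0,-130,0],[0,0,0]],
    [88,[0,-130,0],[0,0,0]],
  ],
)

```text
clock: 12.43
position: [0.506, 0.2133, 0.2315]
orientation: [3.11, -0.438, -0.0]
wrist_force: [0.8, -1.0, -0.1]
finger_gap: 1.001
```

```bash
python3 -c "
from path import *
from fit import proj,C
c=camera('side'); img=c['img'].copy()
a=np.linspace(0,2*np.pi,60)
Q=np.array([w(q) for q in np.c_[-.04+.029*np.cos(a),np.full(60,-.115+.0095),.1+.029*np.sin(a)]])
raw=cv2.resize(img[120:250,180:310],None,fx=3,fy=3)
cv2.polylines(img,[(proj(C['side'],Q)*16).astype(int)],True,(255,0,0),1,shift=4)
cv2.imwrite('pics/s13c.png',np.hstack([raw,cv2.resize(img[120:250,180:310],None,fx=3,fy=3)]))
snap('top','t13.png')
s=robot.sense();print(railpose(s),s['wrist_force'],s['clock'],abs(s['qvel']).max())
A=cv2.imread('pics/top0.png')[120:265,310:385].astype(int);B=cv2.imread('pics/t13.png')[120:265,310:385].astype(int);print(abs(A-B).mean())
"
```

```text
([-40.1, 15.2, 231.5], 'yaw', np.float64(-0.0), 'tilt', np.float64(0.07)) [ 0.38956204 -0.59878366  0.32345784] 12.5333 0.005507990022207452
12.53624521072797
```

View pics/s13c.png

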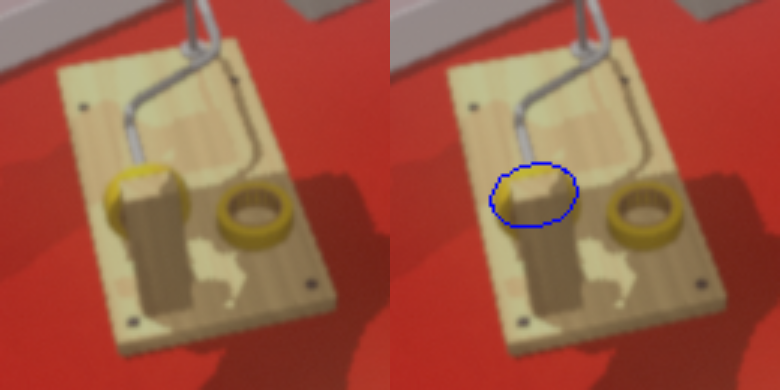

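View pics/t13.png

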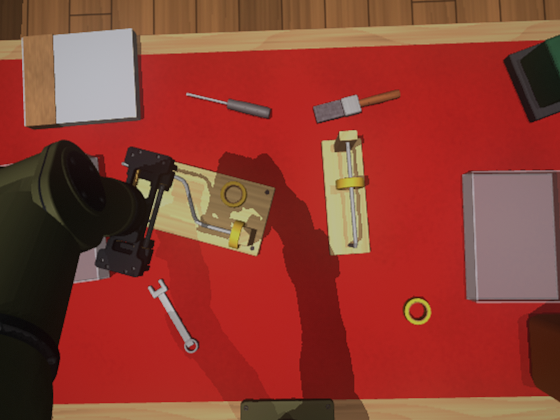

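The roll hangs directly against the block, at (236,234) in the top view. The spare roll is still at (350,183), and the arm is clear and still. (The image difference around the straight rail comes from changed shadow and exposure.)

```bash
python3 -c "
from rig import finish_job; print(finish_job())"
```

```text
the job is handed in; nothing more can be done
None
```

I slid the roll on the bent rail round both bends to the stop block, let go of it there, and handed the job in at about 12.5 s of the 42 s allowed. No verdict came back.

**How it went:** I gripped the roll across its diameter with 20 N and lifted it about 12 mm, so its hole was centred on the rod. I turned the tool to follow the rod through both bends until the roll touched the block (about 2.5 N). Then I backed off 1 mm, lowered the roll, opened the fingers and moved the arm straight up and away. Wrist force readings stayed below about 3 N.

**Last checks:**
- **Roll:** the side and top pictures show it hanging against the block's face, within a few millimetres by eye.
- **Spare roll:** it looks to be in the same place in the top picture. A raw image difference around the straight rail was not zero (mean 12.5 grey levels). I put that down to the arm's moved shadow and changed exposure, and did not check it further.
- **Arm:** it was clear of everything and still.
- **Disagreements:** my predicted outline of the roll in the last side picture sat a few pixels higher than the roll. The roll also touched the block about 2 mm before the fitted position. Both are about what I would expect from the calibration and fit error.

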